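# Stroke down the hinged edge weights of a mounting board

## Task

Run the fingertips lightly along the bar at the edge of the mounting board, starting at the red dot, and stroke the four raised stone-coloured leaves down flat one after the other, so that the panel's edge is held down progressively from that end. Only touch and press the leaves: do not lift them, do not press hard, and leave the loose stone weights and the spray bottle where they are. Finish with the hand clear.

Things in the scene. Friction and masses are not known exactly. Their poses are not given: they have to be found in the camera images.
- board: fixed white board, 265 x 330 x 12 mm, with a brown 3 mm panel on it and, along one long edge, an aluminium bar 280 mm long, 44 wide (bar top 22 mm above the table). Origin on the table under the bar's middle; y runs along the bar away from the red dot, x across the brown panel, z up. Board from x = -30 to +235 mm. It never moves
- row_start (a point): centre of the red dot (16 mm across) on top of the bar, near the end where the job begins; the dot is flat and fixed
- row_end (a point): point on top of the bar near its other end, 256 mm from the red dot; the four leaves lie between, on the straight line through the two points
- leaf1 (a joint): hinge angle of leaf 1 from the red dot, rad: 0 = flat on the bar (hard stop), 0.3 to 0.5 at the start = free end up. Beige plate 48 mm along the bar, 32 wide, 8 thick, hinged at bar-top height at its end nearer the dot, 18 mm past the dot's centre. A stiff hinge (0.04 N m, about 1 N at the free end) keeps it where left; flat, its top is 30 mm above the table
- leaf1_tip (a point): middle of the top edge at the free end of leaf 1; 48 mm past its hinge and 8 mm above the bar when flat
- leaf2 (a joint): hinge angle of leaf 2 from the red dot, rad: 0 = flat on the bar (hard stop), 0.3 to 0.5 at the start = free end up. Beige plate 48 mm along the bar, 32 wide, 8 thick, hinged at bar-top height at its end nearer the dot, 76 mm past the dot's centre. A stiff hinge (0.04 N m, about 1 N at the free end) keeps it where left; flat, its top is 30 mm above the table
- leaf2_tip (a point): middle of the top edge at the free end of leaf 2; 48 mm past its hinge and 8 mm above the bar when flat
- leaf3 (a joint): hinge angle of leaf 3 from the red dot, rad: 0 = flat on the bar (hard stop), 0.3 to 0.5 at the start = free end up. Beige plate 48 mm along the bar, 32 wide, 8 thick, hinged at bar-top height at its end nearer the dot, 134 mm past the dot's centre. A stiff hinge (0.04 N m, about 1 N at the free end) keeps it where left; flat, its top is 30 mm above the table
- leaf3_tip (a point): middle of the top edge at the free end of leaf 3; 48 mm past its hinge and 8 mm above the bar when flat
- leaf4 (a joint): hinge angle of leaf 4 from the red dot, rad: 0 = flat on the bar (hard stop), 0.3 to 0.5 at the start = free end up. Beige plate 48 mm along the bar, 32 wide, 8 thick, hinged at bar-top height at its end nearer the dot, 192 mm past the dot's centre. A stiff hinge (0.04 N m, about 1 N at the free end) keeps it where left; flat, its top is 30 mm above the table
- leaf4_tip (a point): middle of the top edge at the free end of leaf 4; 48 mm past its hinge and 8 mm above the bar when flat
- weight_a_center (a point): centre of a loose beige stone weight, 35 x 60 x 14 mm, 90 g, lying on the brown panel beside the row; leave alone
- weight_b_center (a point): centre of a loose beige stone weight like the other, lying on the table on the robot's side of the bar; leave alone
- bottle_center (a point): middle (90 mm up) of a white spray bottle with a green head, 77 mm wide, 195 mm tall, standing off to the robot's right; leave alone

How it is judged:
By the outcome, as a careful person would: the job done as asked, in the order asked, and still so for the second after the job is handed in, with the robot touching nothing.
It also fails if it takes over 42 s, if anything falls off the work surface, if the arm or the gripper's body presses on something with over 40 N, if the wrist force passes 120 N, or if a joint passes its speed limit or range.

## Robot

A 6-joint arm with a two-finger parallel gripper is mounted at the origin on the work surface. World frame = base frame: x ahead of the robot, y to its left, z up, the work surface at z = 0. Lengths are in m, angles in rad, forces in N, time in s.
With the tool pointing down it reaches from about 0.35 to 0.975 m from the base axis. Payload 4.9 kg.
Tool frame: the origin (TCP) lies midway between the tips of the shut fingers; the grasp point (between the pads) lies 19 mm behind it; x points along the fingers, z is the direction in which the jaws open and shut, and the axes are right-handed (so a half turn about x gives the same grasp; the last joint's range is limited). The gripper opens to 85 mm and grips with 20 to 120 N. Pads are 22 mm wide; open, the fingers measure 114 mm over their backs; the gripper's body (76 mm by 85 mm) begins 54 mm behind the grasp point. The pads swing forward as they close: fully open they stand 13 mm farther back than shut.
Start: joints at [-1.408, 0.053, 1.613, -0, 1.476, -0.119], TCP at [0.174, -0.6, 0.196] pointing down, gripper open.
Joint ranges: [-3.01, 3.01], [-1.01, 2.22], [0.06, 2.58], [-1.02, 4.17], [0.09, 2.62], [-3.14, 3.14]. Speed limits (rad/s): [2.57, 2.57, 3.14, 3.14, 3.14, 3.14].

## Interface

Orientations are given as a unit quaternion [w, x, y, z].
In Python, from plant import state, cams, workorder, nets gives the robot as it stands.
- The arm moves only by the tool play_rows, never from a script. Its argument "motion" is a list of rows, each a list of 3 entries, a list of its own where there are three numbers: the closure, from -1 (fully open) to 1 (shut), then the shift along the world's x, y, z in m, then the turn about the world's z in rad. A call has 1 to 5 rows; each row is the pose to reach, as a shift and turn from the pose commanded when the call began; what a row does not reach only later rows make up. A row lasts 1/10 s, in which the tool goes at most 50 mm and 8.59 degrees, less where a joint would pass 70% of its speed; a pose out of reach is approached as far as the arm can. A call with a gripper value outside its range is refused whole. The fingers move at their own pace and stop on an object; the grip force is fixed at half the most. Time passes only in rows, so rows that repeat a pose let the fingers close. It gives the time, the measured TCP pose, the force and the opening at its end, in the units of the state.
- state(): the state, without advancing time (a new reading comes with each control period).
- cams.grab_frame(name): name is "scene" or "side" or "wrist"; returns (picture, depth): 420x560x3 uint8, red, green, blue; 420x560 float32, m along the optical axis (not along the pixel's ray), 0 where there is no reading.
- cams.camera_info(name): a dict with "K" (3x3 intrinsics, pixels), "rvec" (rotation vector, rad) and "tvec" (3), from world to camera coordinates, as OpenCV has them. Camera axes: x right, y down, z forward; pixel columns grow to the right and rows downward; lengths in m; the calibration is good to about 2 mm. A picture is of the moment at which its call begins: read the wrist's pose just before it. camera_info takes no time and is no camera call; for the wrist camera it gives the pose at the moment of the call.
- workorder.job_done(): hands the job in, once; it reports no verdict.
Trained networks look in the newest picture that a camera, given by its name, has taken for a name from the list of things; names that differ only in an ending like _2 or _b are one class to them, and where a whole thing is asked for, a point or a joint stands for the part that bears it (a point fixed in the world has none). Each returns a list of dicts, best first, with "score" (0 to 1); they miss things now and then, are a little off and sometimes report something else, mostly with a low value. They report only what shows in the picture. A call takes as long as a camera call.
- nets.recognise(camera, target): "at" ([x, y, z] in m, in world coordinates, good to about 4 mm: the middle of the surface that is visible of it).
- nets.landmark_of(camera, target): "at" ([x, y, z] in m, in world coordinates, good to about 4 mm: a listed point, or the origin of a listed thing).
The state is a dict: "time": time; "joint_pos": joint angles; "joint_vel": joint speeds; "joint_efforts": joint torques, N m; "tool_pos": TCP position; "tool_rot": TCP orientation; "contact_force": force on the tool from outside, world axes, zero at the start; "ft_torque": the same for the moment, N m; "gripper_width": opening from 0.0 (shut) to 1.0 (fully open).
Only numpy, scipy, OpenCV 4.12 (cv2) and the standard library are available. Lean on these libraries where they do the work, as an engineer would, in place of code of your own. Each camera call takes 0.05 s, during which the arm holds its last target.

## Working session

There is one attempt and no reset: what is moved stays moved. The work goes in short steps, Python scripts to look and compute and a tool call to move; the robot and the scene stay as the last step left them, time stands still between calls to the robot, and variables do not carry over. Pictures are saved under pics/ and viewed, and the job is handed in when it is done.

Besides the shell and the picture viewer there is one more tool, called by a JSON object that holds its "op" and its "data", one argument or row to a line. play_rows: Moves the arm, as the interface text tells. Its arguments: {"type":"object","properties":{"motion":{"type":"array","items":{"type":"array"}}},"required":["motion"]}

```bash
mkdir -p pics; ls; python3 - <<'E'
from plant import state,cams,nets
import cv2
s=state();print(s)
for n in("scene","side"):
    p,d=cams.grab_frame(n);cv2.imwrite(f"pics/{n}0.png",p[:,:,::-1])
    for t in ("row_start","row_end","leaf1_tip","leaf2_tip","leaf3_tip","leaf4_tip","board","weight_a_center","weight_b_center","bottle_center"):
        print(n,t,[(round(r['score'],2),[round(float(x),3) for x in r['at']]) for r in nets.landmark_of(n,t)[:4]])
print(state()['time'])
E
```

```text
pics
{'time': 0.0, 'joint_pos': array([-1.40800199e+00,  5.33422465e-02,  1.61428918e+00, -2.42100597e-05,
        1.47598155e+00, -1.19019893e-01]), 'joint_vel': array([ 0.00129827, -0.00136497, -0.00124065, -0.00014862,  0.00112342,
       -0.00113975]), 'joint_efforts': array([ 9.46011933e-04, -3.93679047e+01, -3.70179069e+01,  6.44507978e-06,
        7.11264423e-03, -5.36170489e-06]), 'tool_pos': array([ 0.1736806 , -0.59966737,  0.19467502]), 'tool_rot': array([ 0.56474345,  0.42531074,  0.56578726, -0.42433523]), 'contact_force': array([ 0.55576296, -0.92342829,  0.28052392]), 'ft_torque': array([-0.06464074, -0.02474003, -0.0210764 ]), 'gripper_width': 1.0016222412253248}
scene row_start [(0.73, [0.636, 0.001, 0.017])]
scene row_end [(0.85, [0.555, 0.246, 0.024])]
scene leaf1_tip [(0.56, [0.619, 0.055, 0.047])]
scene leaf2_tip [(0.57, [0.6, 0.114, 0.049])]
scene leaf3_tip [(0.66, [0.579, 0.167, 0.048])]
scene leaf4_tip [(0.59, [0.566, 0.217, 0.052])]
scene board [(0.9, [0.597, 0.122, -0.004])]
scene weight_a_center [(0.71, [0.7, 0.224, 0.022])]
scene weight_b_center [(0.62, [0.501, 0.06, 0.003]), (0.31, [0.503, -0.376, 0.088])]
scene bottle_center [(0.84, [0.504, -0.374, 0.086]), (0.37, [0.619, 0.058, 0.048])]
side row_start [(0.96, [0.633, 0.001, 0.024])]
side row_end [(0.67, [0.554, 0.252, 0.021])]
side leaf1_tip [(0.54, [0.619, 0.057, 0.052])]
side leaf2_tip [(0.56, [0.6, 0.108, 0.05])]
side leaf3_tip [(0.79, [0.584, 0.162, 0.048])]
side leaf4_tip []
side board [(0.68, [0.6, 0.124, -0.0])]
side weight_a_center [(0.67, [0.699, 0.223, 0.019])]
side weight_b_center [(0.62, [0.505, 0.059, 0.01])]
side bottle_center [(0.91, [0.502, -0.382, 0.091])]
1.1
```

View pics/scene0.png

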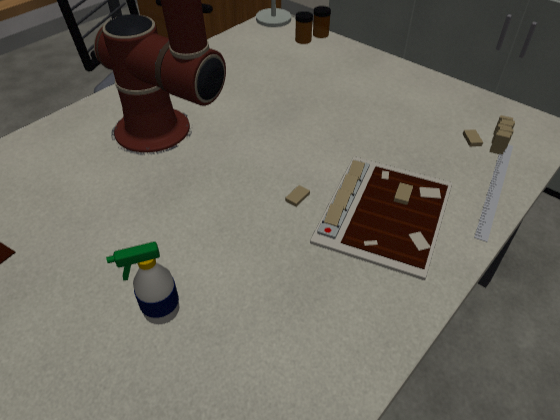

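View pics/side0.png

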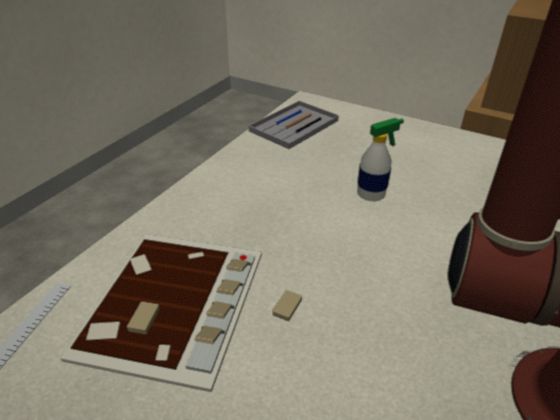

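```bash
cat > h.py <<'E'
from plant import state,cams,nets
import numpy as np,cv2
def world(n,px,d):
    i=cams.camera_info(n);K=np.array(i["K"]);R=cv2.Rodrigues(np.array(i["rvec"],float))[0];t=np.array(i["tvec"],float).ravel()
    u=px[:,0];v=px[:,1]
    c=np.stack([(u-K[0,2])/K[0,0]*d,(v-K[1,2])/K[1,1]*d,d],1)
    return (c-t)@R
E
python3 - <<'E'
from h import *
from scipy.spatial.transform import Rotation as Ro
s=state();print(Ro.from_quat(s['tool_rot'],scalar_first=True).as_matrix().round(3))
for n in("scene","side"):
    p,d=cams.grab_frame(n)
    p=p.astype(int);m=(p[...,0]>140)&(p[...,1]<90)&(p[...,2]<90)&(d>0)
    v,u=np.where(m);w=world(n,np.stack([u,v],1).astype(float),d[m])
    k=abs(w[:,2]-.022)<.02; print(n,k.sum(),w[k].mean(0),np.median(w[k],0),u[k].mean(),v[k].mean())
E
```

```text
[[-0.     0.961  0.278]
 [ 0.     0.278 -0.961]
 [-1.    -0.    -0.   ]]
scene 0 [nan nan nan] [nan nan nan] nan nan
side 25 [0.6337627  0.00277568 0.02138719] [0.6341635  0.00200124 0.02150938] 242.76 257.08<stdin>:8: RuntimeWarning: Mean of empty slice.
  ret = um.true_divide(
  return _methods._mean(a, axis=axis, dtype=dtype,
  ret = ret.dtype.type(ret / rcount)
```

The side view shows the red dot at (243,257) and the leaves rising away from it. The row runs from about (0.634, 0.002) towards (0.554, 0.249). I'll shut the fingers and go around the bottle.

{"op": "play_rows", "data": {
  "motion": [
    [1,[0.022,0.044,0],0],
    [1,[0.044,0.088,0],0],
    [1,[0.066,0.132,0],0],
    [1,[0.088,0.176,0],0],
    [1,[0.11,0.22,0],0.03]
  ]
}}

```text
time: 1.7
tool_pos: [0.2843, -0.3786, 0.196]
tool_rot: [0.572, 0.416, 0.571, -0.416]
contact_force: [1.2, 0.7, 0.5]
gripper_width: 0.147
```

{"op": "play_rows", "data": {
  "motion": [
    [1,[0.022,0.044,0],0],
    [1,[0.044,0.088,0],0],
    [1,[0.066,0.132,0],0],
    [1,[0.088,0.176,0],0],
    [1,[0.096,0.18,0],0]
  ]
}}

```text
time: 2.2
tool_pos: [0.3812, -0.1964, 0.1962]
tool_rot: [0.573, 0.415, 0.573, -0.414]
contact_force: [-0.7, -0.6, 0.5]
gripper_width: 0.002
```

{"op": "play_rows", "data": {
  "motion": [
    [1,[0.036,0.028,0],0],
    [1,[0.072,0.056,0],0],
    [1,[0.108,0.084,-0.01],0],
    [1,[0.144,0.112,-0.02],0],
    [1,[0.18,0.14,-0.03],0]
  ]
}}

```text
time: 2.7
tool_pos: [0.5615, -0.0599, 0.1656]
tool_rot: [0.572, 0.416, 0.571, -0.416]
contact_force: [0.2, -1.1, 1.3]
gripper_width: -0.0
```

{"op": "play_rows", "data": {
  "motion": [
    [1,[0.036,0.028,-0.01],0],
    [1,[0.074,0.056,-0.03],0],
    [1,[0.074,0.056,-0.06],0],
    [1,[0.074,0.056,-0.08],0],
    [1,[0.074,0.056,-0.08],0]
  ]
}}

```text
time: 3.2
tool_pos: [0.6312, -0.0045, 0.0811]
tool_rot: [0.569, 0.415, 0.574, -0.418]
contact_force: [0.1, 0.1, 0.3]
gripper_width: -0.001
```

```bash
python3 - <<'E'
from h import *
s=state();print(s['tool_pos'],s['contact_force'],s['time'])
for n in("side","wrist"):
    p,d=cams.grab_frame(n);cv2.imwrite(f"pics/{n}1.png",p[:,:,::-1]);np.save(n+"d.npy",d)
    q=p.astype(int);m=(q[...,0]>1.8*q[...,1])&(q[...,0]>1.8*q[...,2])&(q[...,0]>110)&(d>0)
    v,u=np.where(m);w=world(n,np.stack([u,v],1).astype(float),d[m])
    k=abs(w[:,2]-.022)<.012; print(n,k.sum(),w[k].mean(0) if k.any() else '')
print(nets.landmark_of("wrist","row_start")[:2],nets.landmark_of("wrist","row_end")[:2])
for i in "1234":print(nets.landmark_of("wrist",f"leaf{i}_tip")[:2])
E
```

```text
[ 0.63118335 -0.00454059  0.08107924] [0.1376478  0.06335011 0.30266404] 3.2
side 25 [0.63363185 0.0031075  0.02160459]
wrist 307 [6.37133161e-01 1.68252221e-04 2.37669996e-02]
[{'at': [0.634, -0.0014, 0.0236], 'score': 0.79}] []
[{'at': [0.6158, 0.058, 0.0513], 'score': 0.65}]
[{'at': [0.5999, 0.1147, 0.0482], 'score': 0.65}, {'at': [0.5955, 0.1214, 0.0026], 'score': 0.34}]
[{'at': [0.5803, 0.1698, 0.0462], 'score': 0.79}]
[{'at': [0.6006, 0.1147, 0.0502], 'score': 0.4}]
```

View pics/wrist1.png

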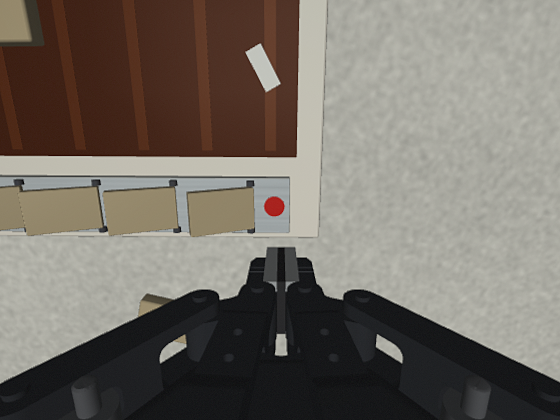

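View pics/side1.png

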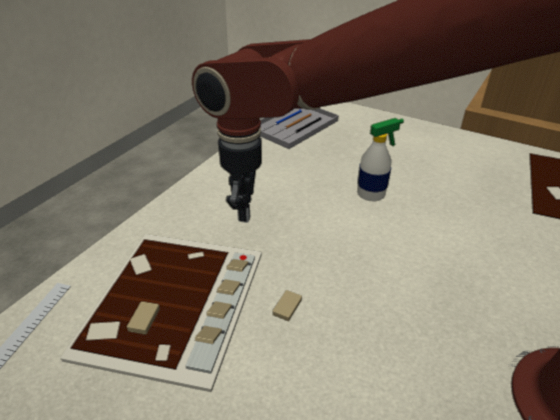

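{"op": "play_rows", "data": {
  "motion": [
    [1,[0.004,0.003,-0.025],0],
    [1,[0.004,0.003,-0.047],0],
    [1,[0.004,0.003,-0.05],0],
    [1,[0.004,0.003,-0.052],0],
    [1,[0.004,0.003,-0.052],0]
  ]
}}

```text
time: 4.1
tool_pos: [0.6386, -0.0015, 0.0351]
tool_rot: [0.572, 0.417, 0.571, -0.416]
contact_force: [-0.1, 0.0, 0.0]
gripper_width: -0.001
```

{"op": "play_rows", "data": {
  "motion": [
    [1,[-0.003,0.0,-0.004],0],
    [1,[-0.003,0.0,-0.008],0],
    [1,[-0.003,0.0,-0.01],0],
    [1,[-0.003,0.0,-0.011],0],
    [1,[-0.003,0.0,-0.011],0]
  ]
}}

```text
time: 4.6
tool_pos: [0.6347, -0.0013, 0.0227]
tool_rot: [0.571, 0.416, 0.572, -0.416]
contact_force: [-0.2, -0.6, -0.8]
gripper_width: -0.001
```

{"op": "play_rows", "data": {
  "motion": [
    [1,[0,0,-0.0005],0],
    [1,[0,0,-0.001],0],
    [1,[0,0,-0.001],0]
  ]
}}

```text
time: 4.9
tool_pos: [0.6348, -0.0013, 0.0219]
tool_rot: [0.572, 0.416, 0.572, -0.416]
contact_force: [0.4, -0.2, -0.1]
gripper_width: -0.003
```

{"op": "play_rows", "data": {
  "motion": [
    [1,[0,0,-0.0005],0],
    [1,[0,0,-0.001],0],
    [1,[0,0,-0.001],0]
  ]
}}

```text
time: 5.2
tool_pos: [0.6347, -0.0013, 0.0208]
tool_rot: [0.572, 0.416, 0.572, -0.416]
contact_force: [0.3, -1.0, -0.2]
gripper_width: -0.001
```

{"op": "play_rows", "data": {
  "motion": [
    [1,[0,0,-0.0005],0],
    [1,[0,0,-0.001],0],
    [1,[0,0,-0.001],0]
  ]
}}

```text
time: 5.5
tool_pos: [0.6347, -0.0013, 0.0198]
tool_rot: [0.572, 0.416, 0.572, -0.416]
contact_force: [0.0, -0.3, 0.0]
gripper_width: -0.001
```

```bash
python3 - <<'E'
from h import *
p,d=cams.grab_frame("wrist");cv2.imwrite("pics/wrist2.png",p[:,:,::-1])
p,d=cams.grab_frame("side");cv2.imwrite("pics/side2.png",cv2.resize(p[200:320,180:300,::-1],None,fx=5,fy=5))
print(state()['contact_force'],state()['tool_pos'])
E
```

```text
[-0.07453107  0.08929811 -0.32025784] [ 0.6347475  -0.00131871  0.01984196]
```

View pics/wrist2.png

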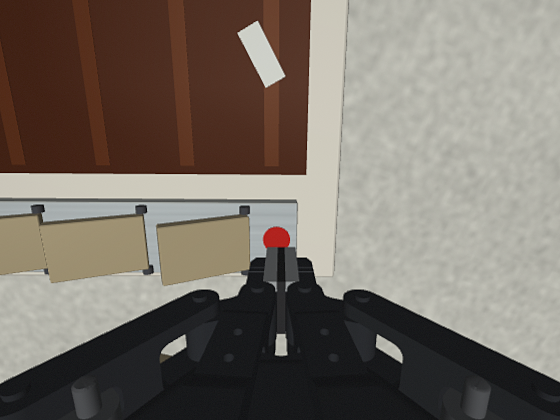

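View pics/side2.png

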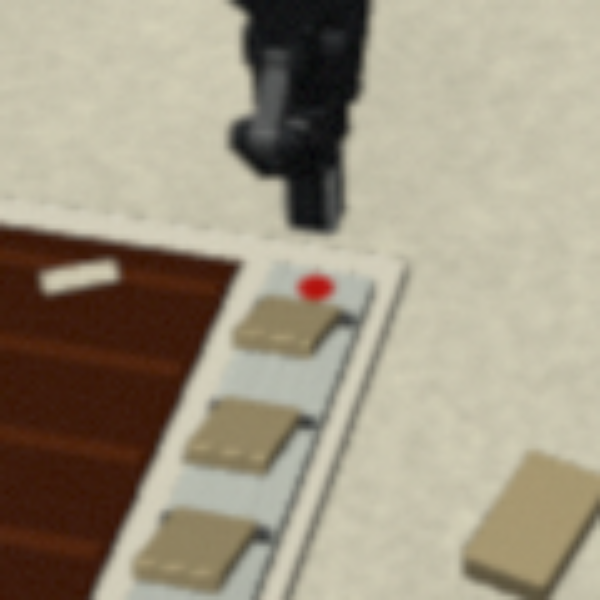

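```bash
python3 - <<'E'
from h import *
p,d=cams.grab_frame("side")
for u in (239,241,243,245,247):
    for v in (236,240,243,244,245,246,248):
        print(u,v,p[v,u],world("side",np.array([[u,v]],float),d[v:v+1,u]).round(4))
i=cams.camera_info("side");print(cv2.projectPoints(np.array([[.6347,-.0013,.0198],[.6347,-.0013,.035],[.6347,-.0013,.045]]),np.array(i["rvec"],float),np.array(i["tvec"],float),np.array(i["K"]),None)[0])
p,d=cams.grab_frame("wrist")
for u in (272,288):
    for v in (250,255,265,280): print(u,v,p[v,u],world("wrist",np.array([[u,v]],float),d[v:v+1,u]).round(4))
print(state()['joint_pos'])
E
```

```text
239 236 [21 21 24] [[0.6337 0.0117 0.0846]]
239 240 [19 23 22] [[0.6323 0.0145 0.077 ]]
239 243 [18 17 20] [[0.6331 0.0139 0.0684]]
239 244 [30 31 32] [[0.6325 0.0149 0.0668]]
239 245 [86 86 79] [[0.6343 0.0126 0.0616]]
239 246 [159 155 138] [[ 0.6754 -0.044  -0.0029]]
239 248 [196 193 173] [[ 0.672  -0.0389 -0.0032]]
241 236 [15 20 19] [[0.6157 0.0302 0.1059]]
241 240 [18 22 22] [[0.6304 0.0103 0.0747]]
241 243 [26 25 28] [[0.6326 0.0079 0.0641]]
241 244 [19 22 25] [[0.6293 0.0127 0.0665]]
241 245 [62 60 58] [[0.6303 0.0115 0.0625]]
241 246 [134 132 120] [[0.6336 0.007  0.055 ]]
241 248 [188 185 166] [[ 0.669  -0.0421 -0.0043]]
243 236 [18 20 21] [[0.6129 0.0277 0.1053]]
243 240 [23 21 25] [[0.6241 0.0125 0.0791]]
243 243 [18 19 21] [[0.6252 0.0114 0.07  ]]
243 244 [20 19 20] [[0.6261 0.0104 0.0662]]
243 245 [42 41 40] [[0.218  0.5886 0.687 ]]
243 246 [112 110 101] [[0.6307 0.0042 0.0542]]
243 248 [199 194 173] [[ 6.626e-01 -4.060e-02 -3.000e-04]]
245 236 [71 72 71] [[0.6247 0.0042 0.083 ]]
245 240 [61 64 62] [[0.6253 0.004  0.0722]]
245 243 [54 55 53] [[0.6264 0.0029 0.063 ]]
245 2
[... 382 characters left out ...]
45 [126 125 114] [[0.6212 0.0038 0.0607]]
247 246 [159 156 141] [[ 0.6594 -0.0514 -0.0013]]
247 248 [197 193 171] [[ 0.6556 -0.0456 -0.001 ]]
[[[243.49835703 256.31695393]]

 [[243.20974377 250.82757721]]

 [[243.01678365 247.15750731]]]
272 250 [74 75 76] [[0.6451 0.0046 0.0627]]
272 255 [74 76 76] [[0.6451 0.0044 0.0681]]
272 265 [73 75 75] [[0.6453 0.0042 0.0785]]
272 280 [68 68 70] [[0.6453 0.0039 0.0911]]
288 250 [73 75 75] [[ 0.6473 -0.0023  0.0625]]
288 255 [74 75 76] [[ 0.6474 -0.0021  0.0687]]
288 265 [74 76 75] [[ 0.6472 -0.002   0.0785]]
288 280 [69 71 71] [[ 0.6467 -0.0019  0.0902]]
[-1.19280084e-01  2.39065081e-01  1.71617898e+00  1.20814683e-05
  1.18631055e+00  1.13975322e+00]
```

Both cameras put the real fingertip at z ≈ 0.056 m, while the reported TCP z is 0.020 m. The dot measures correctly in both (0.0215 and 0.0238 m), so the TCP reading is off by about 35 mm and I'll go by vision and force. Descending carefully.

{"op": "play_rows", "data": {
  "motion": [
    [1,[0,0,-0.008],0],
    [1,[0,0,-0.014],0],
    [1,[0,0,-0.018],0],
    [1,[0,0,-0.02],0],
    [1,[0,0,-0.02],0]
  ]
}}

```text
time: 6.2
tool_pos: [0.6344, -0.0013, -0.0008]
tool_rot: [0.571, 0.416, 0.572, -0.416]
contact_force: [0.2, 0.3, -0.5]
gripper_width: -0.004
```

```bash
cat >> h.py <<'E'
def look(tag,box=(180,320,180,300)):
    s=state();print(s['tool_pos'].round(4),s['contact_force'].round(2),s['time'])
    p,d=cams.grab_frame("side")
    a,b,c,e=box
    cv2.imwrite(f"pics/side{tag}.png",cv2.resize(p[a:b,c:e,::-1],None,fx=4,fy=4))
    p,d=cams.grab_frame("wrist");cv2.imwrite(f"pics/wrist{tag}.png",p[:,:,::-1])
    print("finger z at rows:",[ (v,world("wrist",np.array([[272,v]],float),d[v:v+1,272])[0].round(4).tolist()) for v in (249,250,255)])
E
python3 -c "
from h import *
look('3')"
```

```text
[ 0.6344 -0.0013 -0.0008] [ 0.17  0.3  -0.52] 6.2
finger z at rows: [(249, [0.6454, 0.0047, 0.042]), (250, [0.6452, 0.0046, 0.0427]), (255, [0.646, 0.0046, 0.0501])]
```

View pics/side3.png

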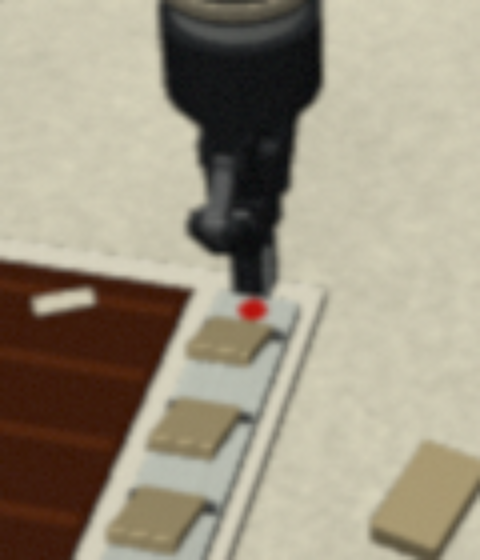

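The fingertip is just above the dot in the side crop, with its tip at about (252,290) and the dot at (252,309). That leaves roughly 15 mm.

{"op": "play_rows", "data": {
  "motion": [
    [1,[0,0,-0.004],0],
    [1,[0,0,-0.007],0],
    [1,[0,0,-0.009],0],
    [1,[0,0,-0.01],0],
    [1,[0,0,-0.01],0]
  ]
}}

```text
time: 6.8
tool_pos: [0.6346, -0.0013, -0.0104]
tool_rot: [0.571, 0.416, 0.572, -0.416]
contact_force: [0.7, -0.2, 1.0]
gripper_width: -0.004
```

{"op": "play_rows", "data": {
  "motion": [
    [1,[0,0,-0.001],0],
    [1,[0,0,-0.002],0],
    [1,[0,0,-0.002],0]
  ]
}}

```text
time: 7.1
tool_pos: [0.6347, -0.0013, -0.0122]
tool_rot: [0.572, 0.416, 0.572, -0.416]
contact_force: [-1.0, -0.1, -0.8]
gripper_width: -0.003
```

{"op": "play_rows", "data": {
  "motion": [
    [1,[0,0,-0.0005],0],
    [1,[0,0,-0.001],0],
    [1,[0,0,-0.001],0]
  ]
}}

```text
time: 7.4
tool_pos: [0.6347, -0.0013, -0.0132]
tool_rot: [0.572, 0.416, 0.572, -0.416]
contact_force: [-0.7, -0.1, 0.5]
gripper_width: -0.002
```

```bash
python3 -c "
from h import *
look('4')"
```

```text
[ 0.6347 -0.0013 -0.0132] [-0.72 -0.06  0.47] 7.4
finger z at rows: [(249, [0.6452, 0.0046, 0.0287]), (250, [0.6449, 0.0045, 0.0291]), (255, [0.6448, 0.0044, 0.0345])]
```

View pics/side4.png

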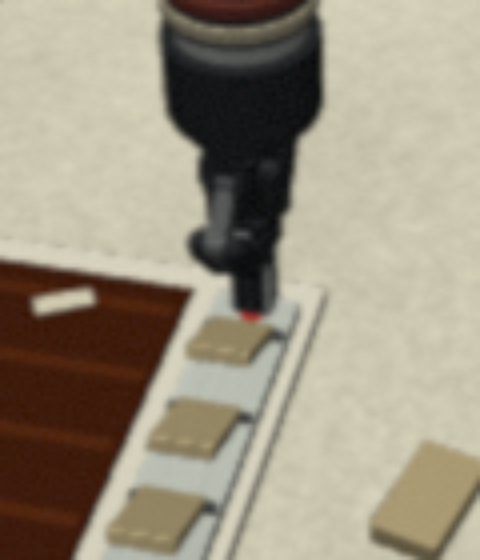

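View pics/wrist4.png

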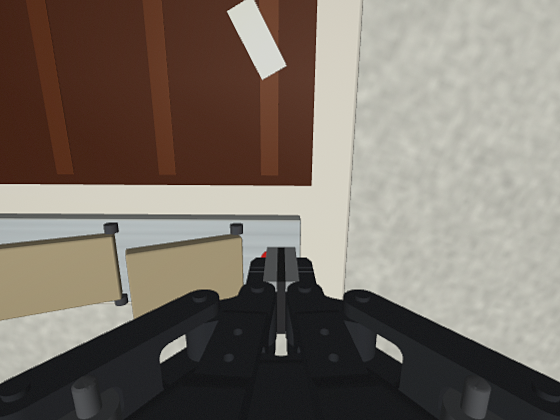

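The tip is nearly on the dot, with its red edge still visible at about (249,316) in the crop and a few mm to go.

{"op": "play_rows", "data": {
  "motion": [
    [1,[0,0,-0.001],0],
    [1,[0,0,-0.002],0],
    [1,[0,0,-0.002],0]
  ]
}}

```text
time: 7.8
tool_pos: [0.6349, -0.0014, -0.0134]
tool_rot: [0.571, 0.416, 0.572, -0.416]
contact_force: [-5.4, 0.1, 9.0]
gripper_width: -0.004
```

{"op": "play_rows", "data": {
  "motion": [
    [1,[0,0,-0.0005],0],
    [1,[0,0,-0.001],0],
    [1,[0,0,-0.001],0]
  ]
}}

```text
time: 8.1
tool_pos: [0.635, -0.0014, -0.0133]
tool_rot: [0.571, 0.416, 0.572, -0.416]
contact_force: [-7.8, -0.1, 14.1]
gripper_width: 0.003
```

{"op": "play_rows", "data": {
  "motion": [
    [1,[0,0,-0.0005],0],
    [1,[0,0,-0.001],0],
    [1,[0,0,-0.001],0]
  ]
}}

```text
time: 8.4
tool_pos: [0.635, -0.0014, -0.0134]
tool_rot: [0.571, 0.416, 0.572, -0.417]
contact_force: [-9.9, 1.6, 19.1]
gripper_width: 0.001
```

Touch on the dot: contact at reported z = −0.0134, so the offset is +35 mm and stiffness about 5 N/mm. I'll lift to flat-leaf height and stroke leaf 1 lightly.

{"op": "play_rows", "data": {
  "motion": [
    [1,[0,0,0.0125],0],
    [1,[0,0,0.0125],0],
    [1,[-0.0025,0.0076,0.0122],0],
    [1,[-0.005,0.0152,0.0115],0],
    [1,[-0.0074,0.0228,0.011],0]
  ]
}}

```text
time: 8.9
tool_pos: [0.6283, 0.0211, -0.0054]
tool_rot: [0.573, 0.416, 0.571, -0.416]
contact_force: [1.0, -5.3, 6.6]
gripper_width: -0.001
```

{"op": "play_rows", "data": {
  "motion": [
    [1,[-0.0025,0.0076,0],0],
    [1,[-0.005,0.0152,0],0],
    [1,[-0.0074,0.0228,0],0],
    [1,[-0.0099,0.0304,0],0],
    [1,[-0.0099,0.0304,0],0]
  ]
}}

```text
time: 9.4
tool_pos: [0.6177, 0.0533, -0.0055]
tool_rot: [0.572, 0.416, 0.572, -0.416]
contact_force: [0.1, -0.7, 5.1]
gripper_width: 0.002
```

```bash
python3 -c "
from h import *
look('5')"
```

```text
[ 0.6177  0.0533 -0.0055] [ 0.12 -0.67  5.13] 9.4
finger z at rows: [(249, [0.6282, 0.0593, 0.0367]), (250, [0.6279, 0.0592, 0.0372]), (255, [0.6278, 0.059, 0.0424])]
```

View pics/side5.png

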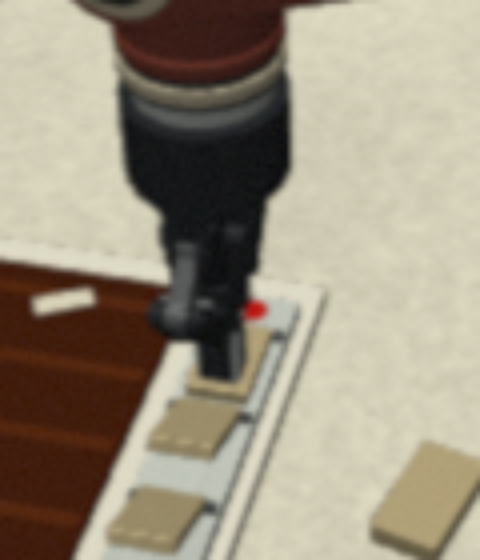

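View pics/wrist5.png

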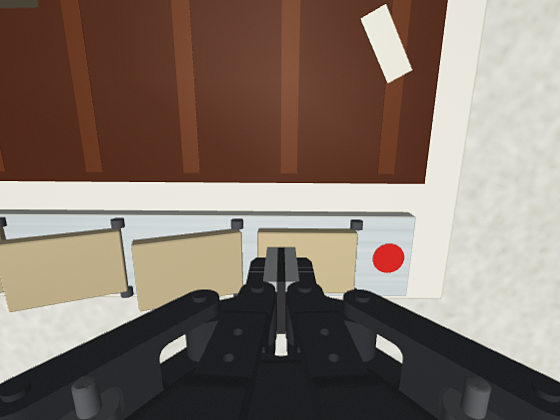

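Leaf 1 is flat under a 5 N touch, and the finger is centred on it at (281,250) in the wrist view. Continuing.

{"op": "play_rows", "data": {
  "motion": [
    [1,[-0.0025,0.0076,0],0],
    [1,[-0.005,0.0152,0],0],
    [1,[-0.0074,0.0228,0],0],
    [1,[-0.0099,0.0304,0],0],
    [1,[-0.0124,0.038,0],0]
  ]
}}

```text
time: 10.0
tool_pos: [0.6057, 0.0901, -0.0054]
tool_rot: [0.572, 0.416, 0.571, -0.416]
contact_force: [2.1, -3.7, 6.0]
gripper_width: 0.003
```

{"op": "play_rows", "data": {
  "motion": [
    [1,[-0.0025,0.0076,0],0],
    [1,[-0.005,0.0152,0],0],
    [1,[-0.0074,0.0228,0],0],
    [1,[-0.0074,0.0228,0],0]
  ]
}}

```text
time: 10.4
tool_pos: [0.5977, 0.1141, -0.0056]
tool_rot: [0.572, 0.416, 0.572, -0.416]
contact_force: [0.3, 0.3, 6.3]
gripper_width: -0.003
```

{"op": "play_rows", "data": {
  "motion": [
    [1,[-0.0025,0.0076,0],0],
    [1,[-0.005,0.0152,0],0],
    [1,[-0.0074,0.0228,0],0],
    [1,[-0.0099,0.0304,0],0],
    [1,[-0.0124,0.038,0],0]
  ]
}}

```text
time: 10.9
tool_pos: [0.5858, 0.1509, -0.0054]
tool_rot: [0.572, 0.416, 0.571, -0.416]
contact_force: [0.4, -3.9, 6.3]
gripper_width: -0.0
```

```bash
python3 -c "
from h import *
look('6',(230,370,150,270))"
```

```text
[ 0.5858  0.1509 -0.0054] [ 0.42 -3.91  6.25] 10.9
finger z at rows: [(249, [0.5956, 0.1579, 0.0361]), (250, [0.5959, 0.158, 0.038]), (255, [0.5962, 0.1579, 0.0442])]
```

View pics/wrist6.png

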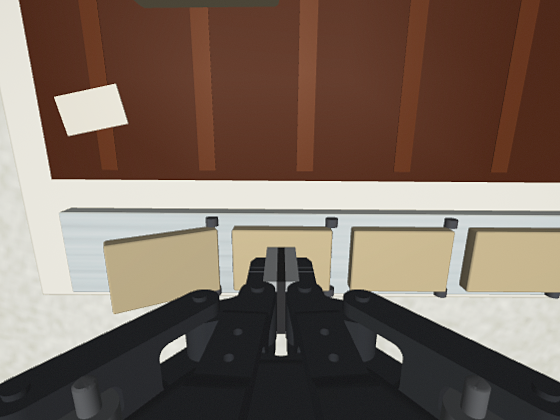

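View pics/side6.png

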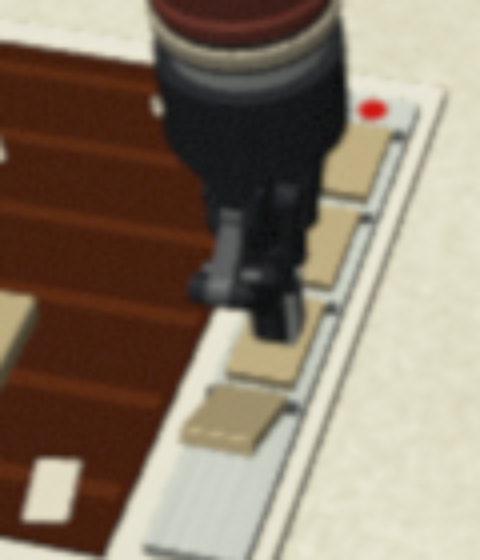

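Leaves 1 to 3 are lying down and only leaf 4 is still up. Continuing.

{"op": "play_rows", "data": {
  "motion": [
    [1,[-0.0025,0.0076,0],0],
    [1,[-0.005,0.0152,0],0],
    [1,[-0.0074,0.0228,0],0],
    [1,[-0.0099,0.0304,0],0],
    [1,[-0.0124,0.038,0],0]
  ]
}}

```text
time: 11.5
tool_pos: [0.5734, 0.1887, -0.0054]
tool_rot: [0.572, 0.416, 0.571, -0.416]
contact_force: [1.1, -4.9, 7.5]
gripper_width: -0.001
```

{"op": "play_rows", "data": {
  "motion": [
    [1,[-0.0025,0.0076,0],0],
    [1,[-0.005,0.0152,0],0],
    [1,[-0.0074,0.0228,0],0],
    [1,[-0.0099,0.0304,0],0],
    [1,[-0.0117,0.036,0],0]
  ]
}}

```text
time: 12.0
tool_pos: [0.5614, 0.225, -0.0056]
tool_rot: [0.572, 0.416, 0.571, -0.416]
contact_force: [2.2, -4.7, 6.3]
gripper_width: 0.001
```

{"op": "play_rows", "data": {
  "motion": [
    [1,[0,0,0],0],
    [1,[0,0,0.01],0],
    [1,[0,0,0.04],0],
    [1,[0,0,0.085],0],
    [1,[0,0,0.13],0]
  ]
}}

```text
time: 12.5
tool_pos: [0.5589, 0.225, 0.1234]
tool_rot: [0.57, 0.415, 0.573, -0.417]
contact_force: [0.3, -0.5, -0.3]
gripper_width: 0.0
```

{"op": "play_rows", "data": {
  "motion": [
    [1,[-0.02,-0.02,0.02],0],
    [1,[-0.05,-0.05,0.04],0],
    [1,[-0.08,-0.08,0.04],0],
    [1,[-0.11,-0.11,0.04],0],
    [1,[-0.11,-0.11,0.04],0]
  ]
}}

```text
time: 13.0
tool_pos: [0.447, 0.1133, 0.162]
tool_rot: [0.57, 0.416, 0.572, -0.418]
contact_force: [0.3, 1.3, 0.1]
gripper_width: -0.001
```

```bash
python3 - <<'E'
from h import *
s=state();print(s['tool_pos'],s['time'],s['contact_force'])
p,d=cams.grab_frame("side");cv2.imwrite("pics/side7.png",cv2.resize(p[230:400,50:310,::-1],None,fx=3,fy=3))
P0=np.array([.635,.001]);e=np.array([-.309,.951]);n=np.array([.951,.309])
v,u=np.mgrid[0:420,0:560]
for cam in("side","scene"):
    if cam=="scene":
        p,d=cams.grab_frame(cam);cv2.imwrite("pics/scene7.png",p[:,:,::-1])
    m=d>0;w=world(cam,np.stack([u[m],v[m]],1).astype(float),d[m])
    a=(w[:,:2]-P0)@e;b=(w[:,:2]-P0)@n
    for h in(18,76,134,192):
        r=[]
        for lo in(4,16,28,38):
            k=(abs(b)<10)&(a>(h+lo)/1e3)&(a<(h+lo+8)/1e3);r.append((int(k.sum()),round(float(np.median(w[k,2]))*1e3,1) if k.any() else None))
        print(cam,h,r)
for t in("weight_a_center","weight_b_center","bottle_center"): print(t,nets.landmark_of("scene",t)[:1])
E
```

```text
[0.44695016 0.11325809 0.16203375] 13.0 [0.25148424 1.26214942 0.06998177]
side 18 [(1391, -0.4), (1409, -0.5), (1477, -0.4), (1469, -0.3)]
side 76 [(1609, -0.4), (1587, -0.3), (1653, -0.0), (1862, 0.2)]
side 134 [(2847, 13.2), (2040, 0.2), (2106, 0.2), (2583, 1.6)]
side 192 [(4742, 314.3), (3669, 14.6), (5845, 444.0), (7412, 471.8)]
scene 18 [(1262, 2.5), (1261, 2.4), (1252, 2.4), (1282, 2.3)]
scene 76 [(1264, 2.5), (1612, 3.8), (2017, 15.0), (1775, 6.0)]
scene 134 [(2317, 19.5), (2027, 16.4), (1805, 5.1), (1645, 4.1)]
scene 192 [(1445, 3.0), (1391, 3.0), (1259, 2.5), (1177, 2.4)]
weight_a_center [{'at': [0.6992, 0.2256, 0.0226], 'score': 0.82}]
weight_b_center [{'at': [0.4968, 0.0616, 0.0053], 'score': 0.7}]
bottle_center [{'at': [0.5643, 0.2295, 0.0305], 'score': 0.74}]
```

View pics/side7.png

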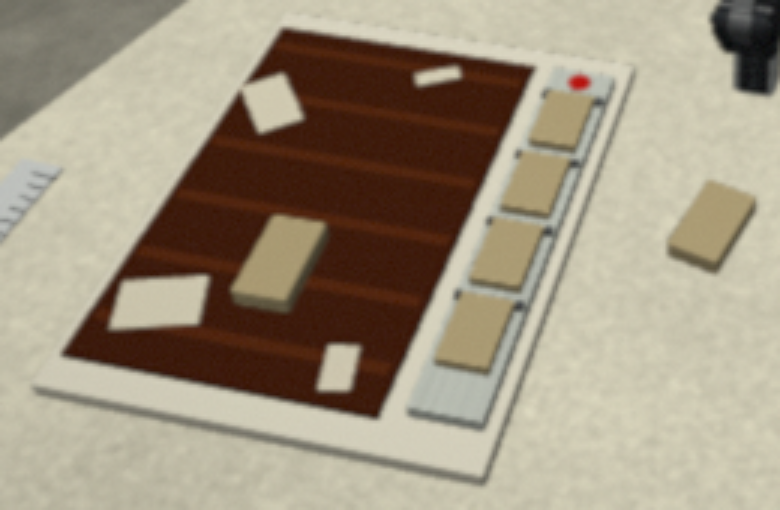

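All four leaves look flat in the side view. My height check used metres where I meant millimetres, so I'll repeat it.

```bash
python3 - <<'E'
from h import *
P0=np.array([.635,.001]);e=np.array([-.309,.951]);n=np.array([.951,.309])
v,u=np.mgrid[0:420,0:560]
for cam in("side","scene"):
    p,d=cams.grab_frame(cam);cv2.imwrite(f"pics/{cam}8.png",p[:,:,::-1])
    m=(d>0)&(d<3);w=world(cam,np.stack([u[m],v[m]],1).astype(float),d[m])
    a=(w[:,:2]-P0)@e*1e3;b=(w[:,:2]-P0)@n*1e3
    for h in(18,76,134,192):
        r=[]
        for lo in(4,14,24,34):
            k=(abs(b)<10)&(a>h+lo)&(a<h+lo+10)&(w[:,2]<.1);r.append((int(k.sum()),round(float(np.median(w[k,2]))*1e3,1) if k.any() else None))
        print(cam,h,r)
for c in("side","scene"):print(nets.landmark_of(c,"bottle_center")[:2],nets.landmark_of(c,"weight_b_center")[:2])
E
```

```text
side 18 [(38, 29.3), (34, 29.0), (38, 29.2), (36, 29.3)]
side 76 [(40, 29.2), (40, 28.6), (42, 29.2), (41, 28.9)]
side 134 [(44, 29.2), (54, 29.1), (44, 29.1), (50, 29.1)]
side 192 [(60, 29.3), (55, 29.2), (55, 29.4), (62, 29.3)]
scene 18 [(29, 32.3), (25, 32.0), (25, 32.2), (24, 31.9)]
scene 76 [(24, 32.4), (23, 31.4), (22, 31.4), (23, 31.4)]
scene 134 [(27, 32.1), (18, 32.3), (23, 32.2), (22, 32.3)]
scene 192 [(21, 32.5), (21, 33.0), (20, 32.3), (18, 31.9)]
[{'at': [0.5011, -0.3807, 0.0924], 'score': 0.76}] [{'at': [0.4988, 0.0571, 0.0037], 'score': 0.61}]
[{'at': [0.5029, -0.3764, 0.0869], 'score': 0.82}] [{'at': [0.4986, 0.0584, 0.0096], 'score': 0.71}]
```

View pics/scene8.png

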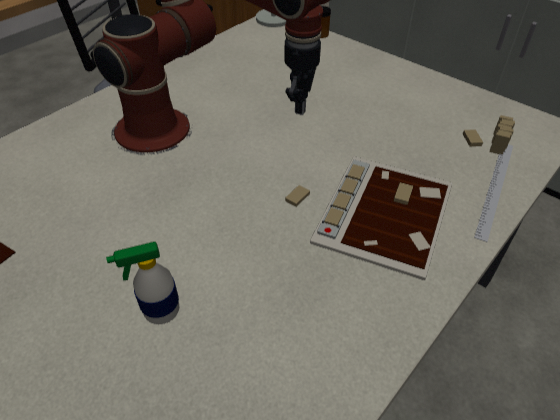

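The leaf tops are level in both cameras. The weights (297,196 and 403,193) and the bottle (155,290) haven't moved, and the hand is clear at (300,100).

```bash
python3 -c "
from plant import workorder
print(workorder.job_done())"
```

```text
the job is handed in; nothing more can be done
None
```

All four leaves are stroked down flat, in order from the red dot, and the job is handed in at about 13 s of robot time. I touched down on the dot with shut fingers, made one continuous pass along leaves 1 to 4, then lifted straight up and moved the hand clear.

**Last checks:**
- **Leaves:** each leaf's top is level along its length, at about 29 mm in the side camera and 32 mm in the scene camera. Flat is 30 mm, so both agree within the calibration.
- **Other objects:** the weights and the bottle are where they started, within the networks' error of a few mm. One odd bottle detection at leaf 4's position disappeared when I looked again.

**What did not go to plan:**
- **Height reading:** the reported TCP height was about 35 mm lower than the real fingertips, so I set the height from the cameras and the contact force.
- **Force on the dot:** the first touch, on the bar's fixed dot, briefly reached about 19 N vertically (about 22 N in all), harder than I intended. I lifted at once, and the readings during the stroke were about 5 to 9 N.
- **Height check:** my first version had a unit slip, so I repeated it; the heights above are from the corrected run.

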